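Load the filter dish into the carousel

ROBOT

A 6-joint arm with a two-finger parallel gripper is mounted at the origin on the work surface. World frame = base frame: x ahead of the robot, y to its left, z up, the work surface at z = 0. Lengths are in m, angles in rad, forces in N, time in s.
With the tool pointing down it reaches from about 0.225 to 0.875 m from the base axis. Payload 3.4 kg.
Tool frame: the origin (TCP) lies at the very end of the fingers, on their centre line; the grasp point (between the pads) lies manip.grip_point_offset behind it (manip.grip_point_offset is the distance from the TCP to the grasp point, in m); z points along the fingers, y is the line along which they close (so a half turn about z gives the same grasp; the last joint's range is limited). The gripper opens to 85 mm and grips with 20 to 120 N. Pads are 22 mm wide; open, the fingers measure 114 mm over their backs; the gripper's body (76 mm by 85 mm) begins 54 mm behind the grasp point. The pads swing forward as they close: fully open they stand 13 mm farther back than shut.
Start: joints at [-0.121, 0.276, 1.505, -0, 1.361, -0.121], TCP at [0.575, -0, 0.231] pointing down, gripper open.
Joint ranges: [-2.89, 2.89], [-0.75, 2.08], [0.22, 2.7], [-1.18, 4.32], [0.11, 2.71], [-2.7, 2.7]. Speed limits (rad/s): [2.57, 2.57, 3.14, 3.14, 3.14, 3.14].

INTERFACE

Orientations are given as a unit quaternion [w, x, y, z].
In Python, from rig import manip gives the robot as it stands.
- The arm moves only by the shell command python3 -m pendant 'ROWS' [FORCE]. ROWS is JSON, a list of rows, each an object of numbers: "jaw": the opening, from -1 (shut) to 1 (fully open); "tx", "ty", "tz": the shift along the world's x, y, z in cm; "ax", "ay", "az": the turn, a rotation vector about the world's x, y, z in degrees. In form: [{"jaw": .., "tx": .., "ty": .., "tz": .., "ax": .., "ay": .., "az": ..}, ...]. A call has 1 to 10 rows; each row is the pose to reach, as a shift and turn from the pose commanded when the call began; what a row does not reach only later rows make up. A row lasts 1/8 s, in which the tool goes at most 62.5 mm and 10.7 degrees, less where a joint would pass 70% of its speed; a pose out of reach is approached as far as the arm can. A call with a gripper value outside its range is refused whole. The fingers move at their own pace and stop on an object; FORCE is the grip in N (left out, the last holds). Time passes only in rows, so rows that repeat a pose let the fingers close. It gives the time, the measured TCP pose, the force, the opening and the grip force at its end, in the units of the state.
- manip.get_state(): the state, without advancing time (a new reading comes with each control period).
- manip.get_image(name): name is "scene" or "side" or "wrist"; returns a dict with "pixels" (400x640x3 uint8, blue, green, red), "depth" (400x640 float32, m along the optical axis (not along the pixel's ray), 0 where there is no reading), "fx", "fy", "cx", "cy" (pixels), "D" ([k1, k2, p1, p2, k3] as OpenCV has them; the pictures are not rectified), "pose" (4x4, takes a point from camera to world coordinates). Camera axes: x right, y down, z forward; pixel columns grow to the right and rows downward; lengths in m; the calibration is good to about 2 mm. A picture is of the moment at which its call begins.
- manip.sign_off(): hands the job in; it is judged then, once.
The state is a dict: "clock": time; "qpos": joint angles; "qd": joint speeds; "effort": joint torques, N m; "position": TCP position; "ee_rot": TCP orientation; "contact_force": force on the tool from outside, world axes, zero at the start; "moment": the same for the moment, N m; "width": finger opening in m; "gripper_force": force on a finger pad.
Only numpy, scipy, OpenCV 4.12 (cv2) and the standard library are available. Lean on these libraries where they do the work, as an engineer would, in place of code of your own. Each camera call takes 0.05 s, during which the arm holds its last target. There are 200 camera calls.

TASK

Turn the dish carousel by its handle until its empty bay faces straight out between the two guide rails and the carousel rests in its click stop there. Then push the large lidded glass dish flat along the bench, in between the rails and into the bay, and press it gently but surely against the black stop at the back of the bay, whose setting you must feel for (a few newtons, never above 25 N: it is glass), then let go and leave it seated there with the carousel still in its click stop. Do not lift or tip the dish, and leave the other things on the bench where they are.

Things in the scene. Friction and masses are not known exactly. Their poses are not given: they have to be found in the camera images.
- dish: The dish to load: the only large round lidded dish loose on the bench; clear glass, flat steel lid, 100 mm diameter, 34 mm high (too wide to grip), about 0.25 to 0.5 kg, slides on the bench with a few newtons. Origin: centre of its underside.
- stand: Fixed stand; origin on the bench at the carousel's turning axis, z up, x along the middle of the loading lane, outwards from the axis. Two fixed steel guide rails, 20 mm high, flank the lane: inner faces 63 mm either side of the x axis from x = 154 to 218 mm, then flaring to 80 mm either side at x = 245 mm. Rail feet (7 mm high) reach 95 mm from the lane's middle.
- carousel (a joint): Carousel angle, rad, counter-clockwise from above, -0.5 to 2.75; starts between 1 and 2.5. 0 = empty bay faces down the lane, in its click stop; the stop at 2.09 is a wrong one. A stop pulls in from 0.2 rad; ridges 0.2 to 0.4 rad either side take about 0.4 N m. Aluminium, three U-shaped bays 120 degrees apart, two with dishes fixed in them; sweeps 140 mm radius, 36 mm high.
- handle (a point): Middle of the carousel's black bar handle, on the turning axis 57 mm above the bench; the bar is 70 mm long along the x axis of this point (pointing to the empty bay), 16 mm thick, from 38 to 76 mm above the bench; the hub below it is 32 mm high.
- bay (a point): Empty bay, point on the bench 91 mm from the axis; turns with the carousel; x points out of its mouth. Back stop (geom stop_c0): black pad, 30 mm wide, 8 to 28 mm up, on a stiff screw set anew each time; its flat face is at x = -50 to -36 mm (feel for it), so a seated dish's origin is at x = 0 to 14 mm. Side walls 4 to 29 mm up at y = -56, +56 mm to x = 13 mm, then flaring.
- lane (a point): Point on the bench on the lane's middle, 300 mm from the turning axis, before the rails' flared mouth; x axis outwards along the lane.
- small_dish: Bystander: smaller lidded glass dish, 68 mm diameter, 24 mm high; origin at underside centre.
- tweezers: Bystander: steel tweezers lying flat, 130 mm long along its x, 12 mm wide, 8 mm high; origin at mid-length.
- bottle: Bystander: clear plastic bottle, 70 mm diameter, 200 mm high; origin at underside centre.
- flask: Bystander: conical glass flask with rubber stopper, 100 mm diameter, 161 mm high; origin at underside centre.
- case: Bystander: flat plastic case, 90 x 70 x 19 mm; origin at underside centre.
- stopper: Bystander: black rubber stopper standing on its wide end, 40 mm diameter, 28 mm high; origin at underside centre.
There are look-alikes about, which are no part of the job. What is shaped like the dish but blue, purple or yellow is not meant.

How it is judged:
By the outcome, as a careful person would: the job done as asked, in the order asked, and still so for the second after the job is handed in, with the robot touching nothing.
It also fails if it takes over 70 s, if anything falls off the work surface, if the arm or the gripper's body presses on something with over 40 N, if the wrist force passes 120 N, or if a joint passes its speed limit or range.

## Working session

There is one attempt and no reset: what is moved stays moved. The work goes in short steps, Python scripts to look and compute and a shell command to move; the robot and the scene stay as the last step left them, time stands still between calls to the robot, and variables do not carry over. Pictures are saved under pics/ and viewed, at most 10 in all, crops included, and the job is handed in when it is done.

```bash
ls; mkdir -p pics; python3 - <<'E'
from rig import manip
import cv2,pickle
d={}
for n in("scene","side"):
    im=manip.get_image(n);d[n]=im;cv2.imwrite(f"pics/{n}0.png",im["pixels"])
    print(n,im["fx"],im["D"],im["pose"].round(3).tolist())
pickle.dump(d,open("d0.pkl","wb"))
print(manip.get_state(),manip.grip_point_offset)
E
```

```text
pics
scene 499.65836017373005 [0.00189173 0.         0.         0.         0.        ] [[0.395, 0.533, -0.748, 1.517], [0.918, -0.245, 0.31, -0.54], [-0.018, -0.81, -0.586, 0.868], [0.0, 0.0, 0.0, 1.0]]
side 480.09731285123894 [-0.00231794  0.          0.          0.          0.        ] [[0.996, -0.04, 0.082, 0.43], [-0.088, -0.637, 0.765, -0.965], [0.021, -0.77, -0.638, 0.751], [0.0, 0.0, 0.0, 1.0]]
{'clock': 0.1, 'qpos': array([-1.20963078e-01,  2.76531034e-01,  1.50599482e+00,  1.58976539e-05,
        1.36071007e+00, -1.21004841e-01]), 'qd': array([-1.93989838e-06, -1.13748607e-03, -2.80157166e-03,  1.68030377e-04,
        8.79002561e-04, -8.47602919e-04]), 'effort': array([ 1.55745878e-03, -4.17697620e+01, -2.46405226e+01, -1.74112388e-04,
        5.80947395e-03,  2.85749664e-07]), 'position': array([5.74532683e-01, 7.83554386e-05, 2.30531294e-01]), 'ee_rot': array([-6.51649948e-04,  7.07092954e-01,  7.07120131e-01, -5.00500889e-04]), 'contact_force': array([-1.13498922,  0.6311529 ,  0.32139541]), 'moment': array([-0.01903261, -0.0192839 ,  0.01148579]), 'gripper_force': 0.0, 'width': 0.08547576858192522} 0.0187
```

View pics/scene0.png

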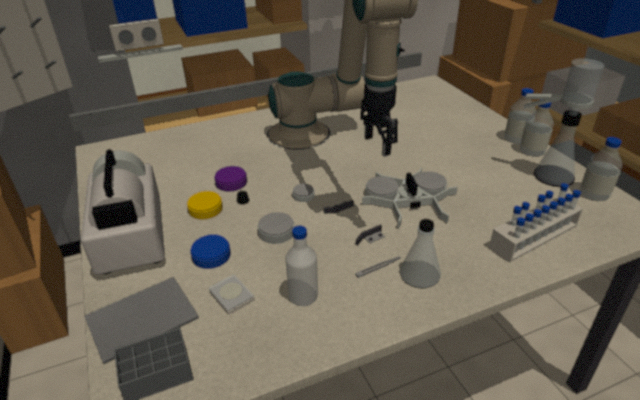

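View pics/side0.png

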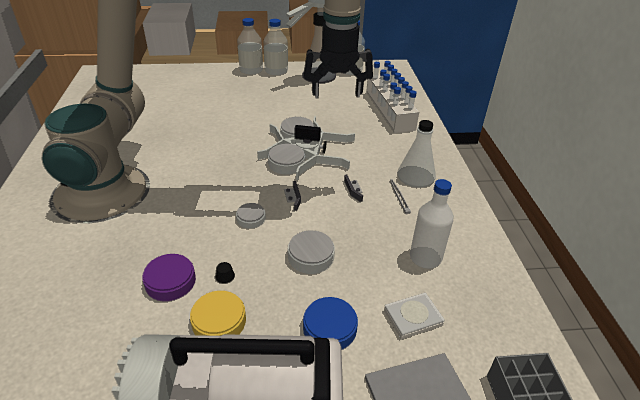

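The scene picture shows the carousel at (410,190), rails at (338,207) and (370,235), and the clear dish at (276,228). In the side view they are at (305,145), (293,195)/(353,188) and (311,251). Next I'll make a fused top-down map.

```bash
cat > h.py <<'E'
import numpy as np,cv2
def cloud(im):
    K=np.array([[im["fx"],0,im["cx"]],[0,im["fy"],im["cy"]],[0,0,1]])
    v,u=np.nonzero(im["depth"]>0); z=im["depth"][v,u]
    n=cv2.undistortPoints(np.c_[u,v].astype(np.float64)[:,None],K,im["D"])[:,0]
    P=np.c_[n*z[:,None],z]; T=im["pose"]
    return P@T[:3,:3].T+T[:3,3], im["pixels"][v,u]
E
python3 - <<'E'
import pickle; from h import *
d=pickle.load(open("d0.pkl","rb"))
# ortho: x 0.2..0.9 up, y -0.5..0.35 ; 1.0 px/mm... image col = (0.3-y), row=(0.9-x)
out=[]
for n in d:
    P,C=cloud(d[n]); m=(P[:,2]>-.01)&(P[:,2]<.09);P=P[m];C=C[m]
    o=np.argsort(P[:,2]);P=P[o];C=C[o]
    img=np.zeros((600,400,3),np.uint8)
    r=((.85-P[:,0])*1000).astype(int);c=((.3-P[:,1])*1000).astype(int)
    r=((.8-P[:,0])*800).astype(int);c=((.25-P[:,1])*800/1.0).astype(int)
    H=np.zeros((480,560,3),np.uint8)
    img=H
    k=(r>=0)&(r<478)&(c>=0)&(c<558)
    hue=np.clip(P[:,2]/.08*170,0,170)
    for a,b,cc,z in zip(r[k],c[k],C[k],hue[k]): img[a:a+2,b:b+2]=cc
    out.append(img[:, :])
    print(n,P[:,2].min())
    pickle.dump((P,C),open(n+".pk","wb"))
for n,i in zip(d,out): cv2.imwrite(f"pics/o_{n}.png",i)
E
```

```text
scene -0.009998763539567412
side -0.009997043969493191
```

View pics/o_side.png

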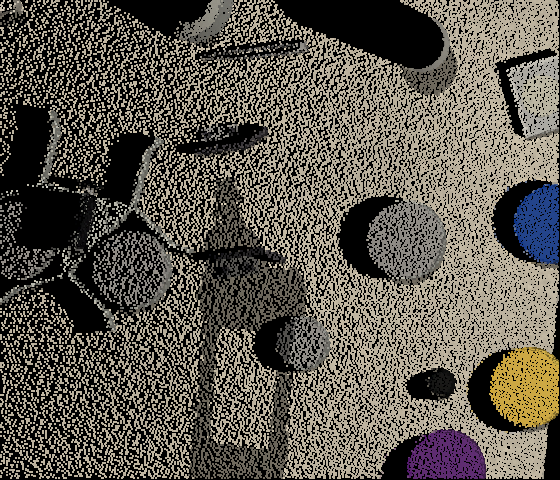

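The side map shows the dish centred near (402,240), rails near (222,138) and (235,258), the handle/hub near (70,220), and small dish at (300,343). Next I'll fit these.

```bash
python3 - <<'E'
import pickle; from h import *
from scipy.optimize import least_squares
def circ(Q):
    f=lambda p:np.hypot(Q[:,0]-p[0],Q[:,1]-p[1])-p[2]
    return least_squares(f,[*Q.mean(0)[:2],.05],loss="soft_l1",f_scale=.001).x
for n in("scene","side"):
    P,C=pickle.load(open(n+".pk","rb"))
    print(n,"table",np.median(P[(abs(P[:,0]-.5)<.03)&(abs(P[:,1]+.15)<.02),2]))
    for nm,c,z,R in(("dish",(.5,-.253),(.03,.04),.08),("small",(.371,-.125),(.02,.03),.06)):
        Q=P[(np.hypot(P[:,0]-c[0],P[:,1]-c[1])<R)&(P[:,2]>z[0])&(P[:,2]<z[1])]
        cc=cv2.minEnclosingCircle((Q[:,:2]*1000).astype(np.float32)); print(nm,len(Q),cc,np.median(Q[:,2]), (Q[:,:2].min(0)+Q[:,:2].max(0))/2)
    # handle
    Q=P[(abs(P[:,0]-.53)<.12)&(abs(P[:,1]-.19)<.14)&(P[:,2]>.045)&(P[:,2]<.08)]
    T=Q[Q[:,2]>.07]
    for q in(Q,T):
        r=cv2.minAreaRect((q[:,:2]*1000).astype(np.float32)); print("handle",len(q),r,q[:,2].max())
    # rails
    for nm,x in(("far",.63),("near",.48)):
        Q=P[(abs(P[:,0]-x)<.05)&(P[:,1]<.045)&(P[:,1]>-.11)&(P[:,2]>.015)&(P[:,2]<.024)]
        print(nm,len(Q),Q.min(0),Q.max(0))
        for y in np.arange(-.1,.045,.008):
            q=Q[abs(Q[:,1]-y)<.004]
            if len(q)>2: print("  %.3f %.4f %.4f %d"%(y,*np.percentile(q[:,0],[5,95]),len(q)))
E
```

```text
scene table 0.00034088482986416313
dish 624 ((499.8852233886719, -254.30526733398438), 50.19155502319336) 0.034057865245840535 [ 0.50011374 -0.25658323]
small 212 ((370.57733154296875, -125.44644927978516), 34.052791595458984) 0.024229464591111527 [ 0.37011345 -0.12577252]
handle 189 ((522.8517456054688, 148.64710998535156), (18.28754234313965, 73.59127807617188), 75.60440826416016) 0.07917084615545256
handle 93 ((524.66552734375, 148.74868774414062), (17.770719528198242, 69.49061584472656), 74.03923034667969) 0.07917084615545256
far 102 [ 0.60552734 -0.08294745  0.01500489] [0.63980189 0.00472642 0.0234723 ]
  -0.084 0.6331 0.6385 5
  -0.076 0.6304 0.6394 9
  -0.068 0.6240 0.6314 10
  -0.060 0.6145 0.6272 11
  -0.052 0.6144 0.6217 8
  -0.044 0.6114 0.6231 11
  -0.036 0.6133 0.6197 7
  -0.028 0.6119 0.6194 9
  -0.020 0.6093 0.6167 9
  -0.012 0.6091 0.6151 9
  -0.004 0.6061 0.6150 8
  0.004 0.6073 0.6127 6
near 148 [ 0.44527386 -0.10571938  0.01500298] [0.50650751 0.04412828 0.02360418]
  -0.100 0.4743 0.4807 8
  -0.092 0.4761 0.4847 7
  -0.084 0.4785 0.4861 10
  -0.076 0.4810 0.4918 
[... 1000 characters left out ...]
0 0.6162 0.6258 10
  -0.052 0.6147 0.6240 10
  -0.044 0.6136 0.6204 9
  -0.036 0.6148 0.6198 4
  -0.028 0.6118 0.6179 10
  -0.020 0.6118 0.6182 9
  -0.012 0.6089 0.6156 8
  -0.004 0.6086 0.6135 6
  0.004 0.6077 0.6140 5
near 170 [ 0.44064963 -0.10697315  0.01506484] [0.50273991 0.04398589 0.02386776]
  -0.100 0.4740 0.4813 9
  -0.092 0.4768 0.4842 9
  -0.084 0.4796 0.4869 11
  -0.076 0.4827 0.4900 10
  -0.068 0.4830 0.4898 7
  -0.060 0.4810 0.4884 9
  -0.052 0.4794 0.4867 8
  -0.044 0.4795 0.4845 7
  -0.036 0.4776 0.4850 8
  -0.028 0.4780 0.4831 7
  -0.020 0.4760 0.4824 9
  0.012 0.4854 0.4880 4
  0.020 0.4864 0.4910 4
  0.028 0.4940 0.4942 3
  0.036 0.4467 0.4988 29
  0.044 0.4428 0.5027 29
```

Bay currently at about −15° and lane at about −82°, so the carousel must turn about −67°. I'll move over the handle with the fingers across the bar.

```bash
python3 -m pendant '[{"jaw":1,"tx":-5.1,"ty":14.8,"tz":-3,"az":75},{"jaw":1,"tx":-5.1,"ty":14.8,"tz":-3,"az":75},{"jaw":1,"tx":-5.1,"ty":14.8,"tz":-3,"az":75},{"jaw":1,"tx":-5.1,"ty":14.8,"tz":-3,"az":75},{"jaw":1,"tx":-5.1,"ty":14.8,"tz":-3,"az":75},{"jaw":1,"tx":-5.1,"ty":14.8,"tz":-3,"az":75},{"jaw":1,"tx":-5.1,"ty":14.8,"tz":-3,"az":75},{"jaw":1,"tx":-5.1,"ty":14.8,"tz":-3,"az":75},{"jaw":1,"tx":-5.1,"ty":14.8,"tz":-3,"az":75}]'
python3 - <<'E'
from rig import manip
import cv2
from h import *
im=manip.get_image("wrist");cv2.imwrite("pics/w1.png",im["pixels"])
P,C=cloud(im)
q=P[(abs(P[:,0]-.523)<.06)&(abs(P[:,1]-.148)<.06)&(P[:,2]>.07)&(P[:,2]<.08)]
print(cv2.minAreaRect((q[:,:2]*1000).astype(np.float32)),len(q),manip.get_state()["qpos"])
E
```

```text
((549.46484375, 134.29505920410156), (1.9931881427764893, 12.188745498657227), 89.71810913085938) 48 [-1.21001754e-01  2.76452058e-01  1.50587573e+00  2.26092262e-05
  1.36066101e+00 -1.21000235e-01]invalid input at $[0]: expected keys jaw, tx, ty, tz, ax, ay, az
```

View pics/w1.png

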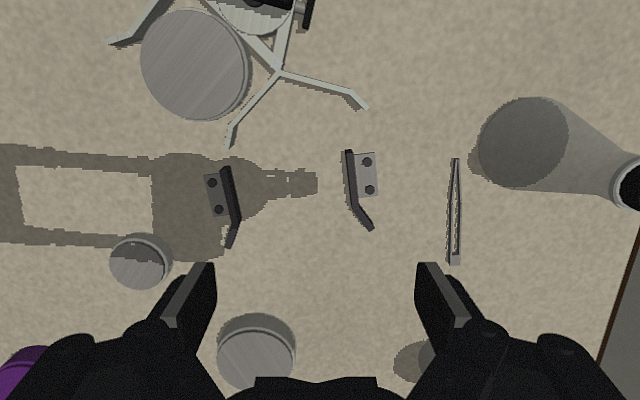

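The wrist image (arm not moved; all keys are needed in each row) shows the rails at (228,205) and (358,190), the handle at (300,10), and the empty bay off to the handle's right.

```bash
python3 -m pendant '[{"jaw":1,"tx":-5.1,"ty":14.8,"tz":-3,"ax":0,"ay":0,"az":75},{"jaw":1,"tx":-5.1,"ty":14.8,"tz":-3,"ax":0,"ay":0,"az":75},{"jaw":1,"tx":-5.1,"ty":14.8,"tz":-3,"ax":0,"ay":0,"az":75},{"jaw":1,"tx":-5.1,"ty":14.8,"tz":-3,"ax":0,"ay":0,"az":75},{"jaw":1,"tx":-5.1,"ty":14.8,"tz":-3,"ax":0,"ay":0,"az":75},{"jaw":1,"tx":-5.1,"ty":14.8,"tz":-3,"ax":0,"ay":0,"az":75},{"jaw":1,"tx":-5.1,"ty":14.8,"tz":-3,"ax":0,"ay":0,"az":75},{"jaw":1,"tx":-5.1,"ty":14.8,"tz":-3,"ax":0,"ay":0,"az":75}]'
python3 - <<'E'
from rig import manip
import cv2
from h import *
im=manip.get_image("wrist");cv2.imwrite("pics/w2.png",im["pixels"])
P,C=cloud(im)
q=P[(abs(P[:,0]-.523)<.05)&(abs(P[:,1]-.148)<.05)&(P[:,2]>.07)&(P[:,2]<.08)]
print(cv2.minAreaRect((q[:,:2]*1000).astype(np.float32)),len(q),manip.get_state()["qpos"])
E
```

```text
clock: 1.15
position: [0.5238, 0.148, 0.201]
ee_rot: [-0.0, 0.132, 0.991, -0.0]
contact_force: [0.1, 0.1, 0.1]
width: 0.0854
gripper_force: 0.0
((522.1749267578125, 149.116455078125), (15.934589385986328, 68.9374008178711), 75.3607177734375) 1648 [ 1.47378668e-01  2.49194622e-01  1.61978855e+00  8.64893161e-05
  1.27307955e+00 -1.15847023e+00]
```

View pics/w2.png

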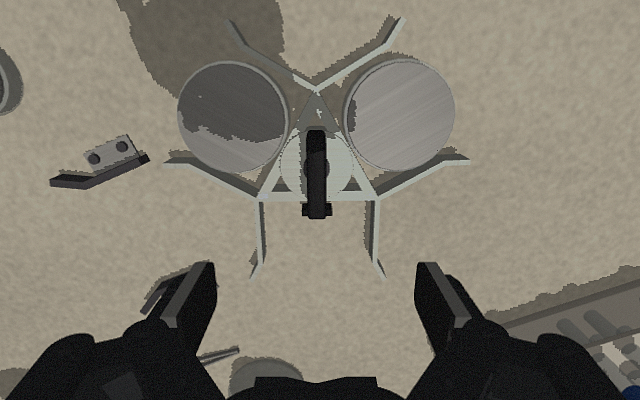

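The wrist view shows the bar at (316,170) aligned with the fingers, the empty bay below it, and the black stop at (316,210). Now I'll descend and grip.

```bash
python3 -m pendant '[{"jaw":1,"tx":-0.15,"ty":0.1,"tz":-5,"ax":0,"ay":0,"az":0},{"jaw":1,"tx":-0.15,"ty":0.1,"tz":-10,"ax":0,"ay":0,"az":0},{"jaw":1,"tx":-0.15,"ty":0.1,"tz":-14,"ax":0,"ay":0,"az":0},{"jaw":1,"tx":-0.15,"ty":0.1,"tz":-15.6,"ax":0,"ay":0,"az":0},{"jaw":-0.2,"tx":-0.15,"ty":0.1,"tz":-15.6,"ax":0,"ay":0,"az":0},{"jaw":-1,"tx":-0.15,"ty":0.1,"tz":-15.6,"ax":0,"ay":0,"az":0},{"jaw":-1,"tx":-0.15,"ty":0.1,"tz":-15.6,"ax":0,"ay":0,"az":0},{"jaw":-1,"tx":-0.15,"ty":0.1,"tz":-15.6,"ax":0,"ay":0,"az":0},{"jaw":-1,"tx":-0.15,"ty":0.1,"tz":-15.6,"ax":0,"ay":0,"az":0}]' 90
```

```text
clock: 2.33
position: [0.5231, 0.1489, 0.0465]
ee_rot: [0.001, 0.131, 0.991, 0.0]
contact_force: [-0.6, -1.5, 5.8]
width: 0.0142
gripper_force: 89.0
```

```bash
python3 -m pendant '[{"jaw":-1,"tx":0,"ty":0,"tz":0,"ax":0,"ay":0,"az":-9},{"jaw":-1,"tx":0,"ty":0,"tz":0,"ax":0,"ay":0,"az":-18},{"jaw":-1,"tx":0,"ty":0,"tz":0,"ax":0,"ay":0,"az":-27},{"jaw":-1,"tx":0,"ty":0,"tz":0,"ax":0,"ay":0,"az":-36},{"jaw":-1,"tx":0,"ty":0,"tz":0,"ax":0,"ay":0,"az":-45},{"jaw":-1,"tx":0,"ty":0,"tz":0,"ax":0,"ay":0,"az":-53},{"jaw":-1,"tx":0,"ty":0,"tz":0,"ax":0,"ay":0,"az":-61},{"jaw":-1,"tx":0,"ty":0,"tz":0,"ax":0,"ay":0,"az":-67.5},{"jaw":-1,"tx":0,"ty":0,"tz":0,"ax":0,"ay":0,"az":-67.5},{"jaw":-1,"tx":0,"ty":0,"tz":0,"ax":0,"ay":0,"az":-67.5}]'
python3 -c "
from rig import manip
print(manip.get_state()['moment'],manip.get_state()['qpos'])"
```

```text
clock: 3.58
position: [0.5219, 0.1478, 0.0465]
ee_rot: [0.0, 0.659, 0.752, -0.001]
contact_force: [-3.5, -4.4, 8.3]
width: 0.0146
gripper_force: 89.6
[-0.57981637  0.47741444 -0.05117718] [ 0.14899326  0.3968504   1.83612476 -0.00245913  0.90941203  0.01914332]
```

```bash
python3 -m pendant '[{"jaw":1,"tx":0,"ty":0,"tz":0,"ax":0,"ay":0,"az":0},{"jaw":1,"tx":0,"ty":0,"tz":0,"ax":0,"ay":0,"az":0},{"jaw":1,"tx":0,"ty":0,"tz":0,"ax":0,"ay":0,"az":0},{"jaw":1,"tx":0,"ty":0,"tz":4,"ax":0,"ay":0,"az":0},{"jaw":1,"tx":0,"ty":0,"tz":10,"ax":0,"ay":0,"az":0},{"jaw":1,"tx":0,"ty":0,"tz":16,"ax":0,"ay":0,"az":0},{"jaw":0,"tx":0,"ty":0,"tz":20,"ax":0,"ay":0,"az":0},{"jaw":-1,"tx":0,"ty":0,"tz":20,"ax":0,"ay":0,"az":0}]'
cat > lane.py <<'E'
from h import *
import pickle
from rig import manip
from scipy.optimize import minimize
d={n:manip.get_image(n) for n in("wrist","side","scene")}
pickle.dump(d,open("d1.pkl","wb"))
cv2.imwrite("pics/w3.png",d["wrist"]["pixels"])
R=[]
for n in d:
    P,_=cloud(d[n])
    q=P[(abs(P[:,0]-.523)<.05)&(abs(P[:,1]-.148)<.05)&(P[:,2]>.07)&(P[:,2]<.08)]
    if len(q)>20: print(n,len(q),cv2.minAreaRect((q[:,:2]*1000).astype(np.float32)))
    q=P[(P[:,0]>.44)&(P[:,0]<.66)&(P[:,1]>-.12)&(P[:,1]<.005)&(P[:,2]>.016)&(P[:,2]<.023)]
    print("rails",n,len(q)); 
    if len(q)<50: continue
    def cost(p):
        a=np.radians(p[2]); x=q[:,:2]-np.array(p[:2])/1000
        u=x@[np.cos(a),np.sin(a)]; v=abs(x@[-np.sin(a),np.cos(a)])
        # distance to centreline of rail wall (thickness t)
        h=p[3]/2
        inner=np.where(u<.218,.063,.063+(u-.218)*17/27)+h/1000
        e=(v-inner)*1000
        end=np.maximum(0,(.154-u)*1000)+np.maximum(0,(u-.247)*1000)
        return np.mean(np.minimum(np.maximum(abs(e)-h,0),6)+np.minimum(end,6))+.05*p[3]
    r=minimize(cost,[523,148,-82.2,6],method="Nelder-Mead",options=dict(maxiter=4000,xatol=.01))
    print(n,r.x.round(2),r.fun)
E
python3 lane.py
```

```text
clock: 4.58
position: [0.5247, 0.1495, 0.2491]
ee_rot: [0.003, 0.659, 0.752, 0.003]
contact_force: [0.1, 0.5, 0.9]
width: 0.0519
gripper_force: 0.0
wrist 1241 ((522.9408569335938, 149.26222229003906), (15.838873863220215, 69.38126373291016), 7.746639251708984)
rails wrist 754
wrist [522.97 149.78 -82.13   7.64] 0.44472383129836823
side 94 ((522.9791259765625, 147.28466796875), (15.950414657592773, 71.04722595214844), 8.468267440795898)
rails side 192
side [523.43 147.87 -82.1    8.18] 0.5280755963543785
scene 103 ((522.400146484375, 149.3573455810547), (22.05777931213379, 71.0706558227539), 7.302545547485352)
rails scene 173
scene [519.33 145.42 -81.15   9.59] 0.8053440924836616
```

View pics/w3.png

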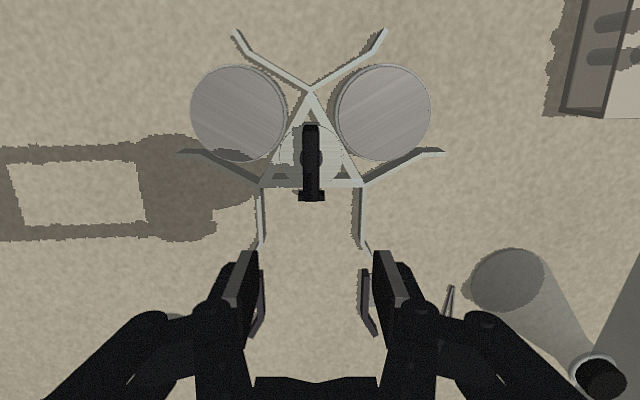

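The carousel sits in its stop: handle at −82.25° against lane −82.1°, with the bay open downwards between the rails at (258,300) and (367,300). The dish is 78 mm off the lane, so I'll cradle it with half-open fingers, push it sideways onto the lane, then push it in.

```bash
python3 -m pendant '[{"jaw":0,"tx":-10.2,"ty":-41.6,"tz":0,"ax":0,"ay":0,"az":-90},{"jaw":0,"tx":-10.2,"ty":-41.6,"tz":0,"ax":0,"ay":0,"az":-90},{"jaw":0,"tx":-10.2,"ty":-41.6,"tz":0,"ax":0,"ay":0,"az":-90},{"jaw":0,"tx":-10.2,"ty":-41.6,"tz":0,"ax":0,"ay":0,"az":-90},{"jaw":0,"tx":-10.2,"ty":-41.6,"tz":0,"ax":0,"ay":0,"az":-90},{"jaw":0,"tx":-10.2,"ty":-41.6,"tz":0,"ax":0,"ay":0,"az":-90},{"jaw":0,"tx":-10.2,"ty":-41.6,"tz":0,"ax":0,"ay":0,"az":-90},{"jaw":0,"tx":-10.2,"ty":-41.6,"tz":0,"ax":0,"ay":0,"az":-90},{"jaw":0,"tx":-10.2,"ty":-41.6,"tz":0,"ax":0,"ay":0,"az":-90},{"jaw":0,"tx":-10.2,"ty":-41.6,"tz":0,"ax":0,"ay":0,"az":-90}]'
cat > m.py <<'E'
from h import *
from rig import manip
import sys
A=np.array([.523,.149]);a=np.radians(-82.15);d=np.array([np.cos(a),np.sin(a)]);n=np.array([-d[1],d[0]])
def dish(c,names=("wrist","side","scene")):
    for k in names:
        P,_=cloud(manip.get_image(k))
        Q=P[(np.hypot(P[:,0]-c[0],P[:,1]-c[1])<.075)&(P[:,2]>.031)&(P[:,2]<.038)]
        if len(Q)<30: print(k,len(Q));continue
        (x,y),r=cv2.minEnclosingCircle((Q[:,:2]*1000).astype(np.float32))
        p=np.array([x,y])/1000; print(k,len(Q),p.round(4),round(r,1),"u,v mm",((p-A)@d*1000).round(1),((p-A)@n*1000).round(1))
def tcp():
    s=manip.get_state();p=s["position"];f=s["contact_force"]
    print("tcp",p.round(4),"u,v",((p[:2]-A)@d*1000).round(1),((p[:2]-A)@n*1000).round(1),"F d,n",(f[:2]@d).round(1),(f[:2]@n).round(1),"w",s["width"].round(4),s["clock"])
if __name__=="__main__": dish((float(sys.argv[1]),float(sys.argv[2])));tcp()
E
python3 m.py .5 -.2565
python3 - <<'E'
import pickle; from h import *
P,_=cloud(pickle.load(open("d1.pkl","rb"))["side"])
q=P[(abs(P[:,0]-.7)<.12)&(abs(P[:,1]+.27)<.1)&(P[:,2]>.03)&(P[:,2]<.22)]
print("bottle",q.min(0),q.max(0))
E
```

```text
clock: 5.98
position: [0.4197, -0.2666, 0.2434]
ee_rot: [-0.001, 0.998, 0.066, -0.001]
contact_force: [-0.4, 0.0, -0.2]
width: 0.043
gripper_force: 0.0
wrist 7900 [ 0.5001 -0.2563] 47.0 u,v mm 398.3 -78.0
side 1130 [ 0.501  -0.2543] 49.0 u,v mm 396.5 -76.9
scene 596 [ 0.499  -0.2566] 49.2 u,v mm 398.5 -79.1
bottle [ 0.71104264 -0.31136416  0.0300238 ] [ 0.78089002 -0.25004287  0.20365882]Traceback (most recent call last):
  File "m.py", line 15, in <module>
    if __name__=="__main__": dish((float(sys.argv[1]),float(sys.argv[2])));tcp()
                                                                           ~~~^^
  File "m.py", line 14, in tcp
    print("tcp",p.round(4),"u,v",((p[:2]-A)@d*1000).round(1),((p[:2]-A)@n*1000).round(1),"F d,n",(f[:2]@d).round(1),(f[:2]@n).round(1),"w",s["width"].round(4),s["clock"])
                                                                                                                                           ^^^^^^^^^^^^^^^^
AttributeError: 'float' object has no attribute 'round'
```

```bash
sed -i 's/s\["width"\].round(4)/s["width"]/' m.py; python3 -m pendant '[{"jaw":0,"tx":0,"ty":0,"tz":-6,"ax":0,"ay":0,"az":0},{"jaw":0,"tx":0,"ty":0,"tz":-12,"ax":0,"ay":0,"az":0},{"jaw":0,"tx":0,"ty":0,"tz":-18,"ax":0,"ay":0,"az":0},{"jaw":0,"tx":0,"ty":0,"tz":-22,"ax":0,"ay":0,"az":0},{"jaw":0,"tx":0,"ty":0,"tz":-23.2,"ax":0,"ay":0,"az":0},{"jaw":0,"tx":0,"ty":0,"tz":-23.2,"ax":0,"ay":0,"az":0}]'
python3 -c "
from m import *
tcp()"
```

```text
clock: 6.88
position: [0.4208, -0.267, 0.0133]
ee_rot: [-0.0, 0.998, 0.066, -0.0]
contact_force: [-1.1, -0.0, 0.1]
width: 0.0427
gripper_force: 0.0
tcp [ 0.4208 -0.267   0.0133] u,v 398.1 -158.1 F d,n -0.1 -1.1 w 0.04268004013774963 6.875
```

```bash
python3 -m pendant '[{"jaw":0,"tx":1.2,"ty":0.16,"tz":0,"ax":0,"ay":0,"az":0},{"jaw":0,"tx":2.0,"ty":0.27,"tz":0,"ax":0,"ay":0,"az":0},{"jaw":0,"tx":2.8,"ty":0.38,"tz":0,"ax":0,"ay":0,"az":0},{"jaw":0,"tx":3.6,"ty":0.49,"tz":0,"ax":0,"ay":0,"az":0},{"jaw":0,"tx":4.6,"ty":0.63,"tz":0,"ax":0,"ay":0,"az":0},{"jaw":0,"tx":5.6,"ty":0.77,"tz":0,"ax":0,"ay":0,"az":0},{"jaw":0,"tx":6.6,"ty":0.9,"tz":0,"ax":0,"ay":0,"az":0},{"jaw":0,"tx":7.6,"ty":1.04,"tz":0,"ax":0,"ay":0,"az":0},{"jaw":0,"tx":8.6,"ty":1.18,"tz":0,"ax":0,"ay":0,"az":0},{"jaw":0,"tx":9.2,"ty":1.26,"tz":0,"ax":0,"ay":0,"az":0}]'
python3 m.py .568 -.247
```

```text
clock: 8.12
position: [0.5134, -0.2543, 0.0132]
ee_rot: [0.0, 0.998, 0.065, 0.0]
contact_force: [-4.4, -0.4, 3.2]
width: 0.0426
gripper_force: 2.2
wrist 54059 [ 0.5581 -0.2497] 59.1 u,v mm 399.8 -19.7
side 953 [ 0.5601 -0.2519] 60.3 u,v mm 402.2 -18.0
scene 459 [ 0.5567 -0.2505] 58.5 u,v mm 400.4 -21.2
tcp [ 0.5138 -0.2544  0.0132] u,v 398.4 -64.2 F d,n -0.2 -0.0 w 0.04245173745354797 8.275
```

```bash
python3 -m pendant '[{"jaw":0,"tx":0.4,"ty":0.05,"tz":0,"ax":0,"ay":0,"az":0},{"jaw":0,"tx":0.8,"ty":0.11,"tz":0,"ax":0,"ay":0,"az":0},{"jaw":0,"tx":0.8,"ty":0.11,"tz":0,"ax":0,"ay":0,"az":0},{"jaw":0,"tx":-1,"ty":-0.14,"tz":0,"ax":0,"ay":0,"az":0},{"jaw":0,"tx":-4,"ty":-0.55,"tz":0,"ax":0,"ay":0,"az":0},{"jaw":0,"tx":-6,"ty":-0.8,"tz":4,"ax":0,"ay":0,"az":0},{"jaw":0,"tx":-6,"ty":-0.8,"tz":9,"ax":0,"ay":0,"az":0},{"jaw":0,"tx":-6,"ty":-0.8,"tz":10,"ax":0,"ay":0,"az":0},{"jaw":0,"tx":-6,"ty":-0.8,"tz":10,"ax":0,"ay":0,"az":0}]'
python3 m.py .577 -.245
```

```text
clock: 9.4
position: [0.4522, -0.2626, 0.1139]
ee_rot: [0.001, 0.998, 0.065, 0.001]
contact_force: [-0.1, -0.1, 0.0]
width: 0.0427
gripper_force: 0.0
wrist 10238 [ 0.572  -0.2467] 46.3 u,v mm 398.7 -5.5
side 1095 [ 0.5775 -0.2453] 49.9 u,v mm 398.1 0.1
scene 400 [ 0.5767 -0.2482] 48.9 u,v mm 400.8 -1.0
tcp [ 0.4515 -0.2616  0.1118] u,v 397.0 -127.0 F d,n 0.5 0.9 w 0.04301907954180743 9.55
```

```bash
python3 -m pendant '[{"jaw":0,"tx":3,"ty":-6.4,"tz":0,"ax":0,"ay":0,"az":10},{"jaw":0,"tx":6,"ty":-6.4,"tz":0,"ax":0,"ay":0,"az":20},{"jaw":0,"tx":10,"ty":-6.4,"tz":0,"ax":0,"ay":0,"az":30},{"jaw":0,"tx":13.7,"ty":-6.4,"tz":0,"ax":0,"ay":0,"az":40},{"jaw":0,"tx":13.7,"ty":-6.4,"tz":0,"ax":0,"ay":0,"az":50},{"jaw":0,"tx":13.7,"ty":-6.4,"tz":0,"ax":0,"ay":0,"az":60},{"jaw":0,"tx":13.7,"ty":-6.4,"tz":0,"ax":0,"ay":0,"az":70},{"jaw":0,"tx":13.7,"ty":-6.4,"tz":0,"ax":0,"ay":0,"az":80},{"jaw":0,"tx":13.7,"ty":-6.4,"tz":0,"ax":0,"ay":0,"az":90.3},{"jaw":0,"tx":13.7,"ty":-6.4,"tz":-3,"ax":0,"ay":0,"az":90.3}]'
python3 m.py .577 -.247
```

```text
clock: 10.8
position: [0.5907, -0.327, 0.0833]
ee_rot: [0.001, 0.657, 0.754, 0.0]
contact_force: [-0.0, -0.6, -0.6]
width: 0.0426
gripper_force: 0.0
wrist 24343 [ 0.5778 -0.2461] 47.2 u,v mm 398.8 0.3
side 656 [ 0.5772 -0.2471] 49.1 u,v mm 399.8 -0.4
scene 400 [ 0.5736 -0.2549] 48.1 u,v mm 407.0 -5.0
tcp [ 0.5877 -0.325   0.08  ] u,v 478.4 -0.7 F d,n 0.4 -0.2 w 0.04260710516986134 10.95
```

```bash
python3 -m pendant '[{"jaw":0,"tx":0.07,"ty":0,"tz":-4,"ax":0,"ay":0,"az":0},{"jaw":0,"tx":0.07,"ty":0,"tz":-6.5,"ax":0,"ay":0,"az":0},{"jaw":0,"tx":0.07,"ty":0,"tz":-6.7,"ax":0,"ay":0,"az":0},{"jaw":0,"tx":-0.07,"ty":1,"tz":-6.7,"ax":0,"ay":0,"az":0},{"jaw":0,"tx":-0.2,"ty":2,"tz":-6.7,"ax":0,"ay":0,"az":0},{"jaw":0,"tx":-0.34,"ty":3,"tz":-6.7,"ax":0,"ay":0,"az":0},{"jaw":0,"tx":-0.48,"ty":4,"tz":-6.7,"ax":0,"ay":0,"az":0},{"jaw":0,"tx":-0.62,"ty":5,"tz":-6.7,"ax":0,"ay":0,"az":0},{"jaw":0,"tx":-0.76,"ty":6,"tz":-6.7,"ax":0,"ay":0,"az":0},{"jaw":0,"tx":-0.9,"ty":7,"tz":-6.7,"ax":0,"ay":0,"az":0}]'
python3 -c "
from m import *
tcp()"
python3 -m pendant '[{"jaw":0,"tx":-0.14,"ty":1,"tz":0,"ax":0,"ay":0,"az":0},{"jaw":0,"tx":-0.28,"ty":2,"tz":0,"ax":0,"ay":0,"az":0},{"jaw":0,"tx":-0.41,"ty":3,"tz":0,"ax":0,"ay":0,"az":0},{"jaw":0,"tx":-0.55,"ty":4,"tz":0,"ax":0,"ay":0,"az":0},{"jaw":0,"tx":-0.69,"ty":5,"tz":0,"ax":0,"ay":0,"az":0},{"jaw":0,"tx":-0.83,"ty":6,"tz":0,"ax":0,"ay":0,"az":0},{"jaw":0,"tx":-0.97,"ty":7,"tz":0,"ax":0,"ay":0,"az":0},{"jaw":0,"tx":-1.1,"ty":8,"tz":0,"ax":0,"ay":0,"az":0},{"jaw":0,"tx":-1.24,"ty":9,"tz":0,"ax":0,"ay":0,"az":0},{"jaw":0,"tx":-1.31,"ty":9.5,"tz":0,"ax":0,"ay":0,"az":0}]'
python3 - <<'E'
from m import *
tcp()
im=manip.get_image("wrist");cv2.imwrite("pics/w4.png",im["pixels"])
E
```

```text
clock: 12.2
position: [0.581, -0.2563, 0.0168]
ee_rot: [0.001, 0.657, 0.754, 0.0]
contact_force: [1.1, -4.2, 3.8]
width: 0.0426
gripper_force: 2.2
tcp [ 0.581  -0.2563  0.0168] u,v 409.4 2.1 F d,n 4.3 0.5 w 0.04259842356560163 12.2
clock: 13.45
position: [0.5671, -0.1605, 0.0162]
ee_rot: [-0.0, 0.657, 0.754, -0.0]
contact_force: [0.8, -3.4, 1.8]
width: 0.0429
gripper_force: 2.0
tcp [ 0.5671 -0.1605  0.0162] u,v 312.6 1.4 F d,n 3.4 0.3 w 0.042945589113919894 13.45
```

View pics/w4.png

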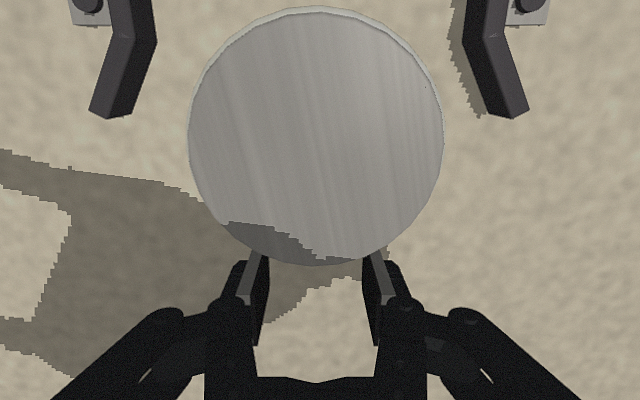

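The dish is cradled by both fingers, centred at (316,137). The rail inner faces are at columns 157 and 463, so the dish is about 2 mm right of the middle. I'll correct that while continuing.

```bash
python3 -m pendant '[{"jaw":0,"tx":-0.18,"ty":1,"tz":0,"ax":0,"ay":0,"az":0},{"jaw":0,"tx":-0.35,"ty":2,"tz":0,"ax":0,"ay":0,"az":0},{"jaw":0,"tx":-0.52,"ty":3,"tz":0,"ax":0,"ay":0,"az":0},{"jaw":0,"tx":-0.7,"ty":4,"tz":0,"ax":0,"ay":0,"az":0},{"jaw":0,"tx":-0.85,"ty":5,"tz":0,"ax":0,"ay":0,"az":0},{"jaw":0,"tx":-1.0,"ty":6,"tz":0,"ax":0,"ay":0,"az":0},{"jaw":0,"tx":-1.14,"ty":7,"tz":0,"ax":0,"ay":0,"az":0},{"jaw":0,"tx":-1.28,"ty":8,"tz":0,"ax":0,"ay":0,"az":0},{"jaw":0,"tx":-1.41,"ty":9,"tz":0,"ax":0,"ay":0,"az":0},{"jaw":0,"tx":-1.48,"ty":9.5,"tz":0,"ax":0,"ay":0,"az":0}]'
python3 - <<'E'
from m import *
tcp()
im=manip.get_image("wrist");cv2.imwrite("pics/w5.png",im["pixels"])
P,C=cloud(im);U=(P[:,:2]-A)@d*1000;V=(P[:,:2]-A)@n*1000
q=(P[:,2]>.031)&(P[:,2]<.036)&(U<175)&(U>90)&(abs(V)<58)&(abs(V)<51.5)
print(V[q].min(),V[q].max(),U[q].min())
E
```

```text
clock: 14.75
position: [0.5523, -0.0656, 0.0162]
ee_rot: [-0.0, 0.657, 0.754, -0.0]
contact_force: [0.4, -2.7, 0.4]
width: 0.0428
gripper_force: 1.2
tcp [ 0.5523 -0.0656  0.0162] u,v 216.6 -0.2 F d,n 2.7 0.0 w 0.042823448583433156 14.75
-46.035962677988415 47.64474995791568 114.17381592286729
```

View pics/w5.png

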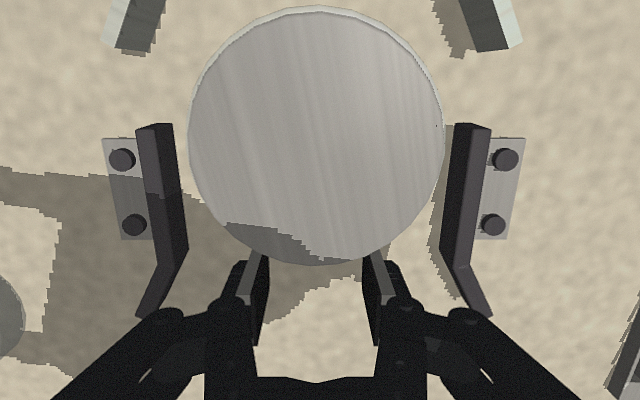

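Dish still centred at (316,137); rails at columns 173 and 455, bay walls ahead at top. I'll push 45 mm more, then creep.

```bash
python3 -m pendant '[{"jaw":0,"tx":-0.08,"ty":0.6,"tz":0,"ax":0,"ay":0,"az":0},{"jaw":0,"tx":-0.17,"ty":1.2,"tz":0,"ax":0,"ay":0,"az":0},{"jaw":0,"tx":-0.25,"ty":1.8,"tz":0,"ax":0,"ay":0,"az":0},{"jaw":0,"tx":-0.33,"ty":2.4,"tz":0,"ax":0,"ay":0,"az":0},{"jaw":0,"tx":-0.41,"ty":3,"tz":0,"ax":0,"ay":0,"az":0},{"jaw":0,"tx":-0.48,"ty":3.5,"tz":0,"ax":0,"ay":0,"az":0},{"jaw":0,"tx":-0.55,"ty":4,"tz":0,"ax":0,"ay":0,"az":0},{"jaw":0,"tx":-0.6,"ty":4.4,"tz":0,"ax":0,"ay":0,"az":0},{"jaw":0,"tx":-0.6,"ty":4.4,"tz":0,"ax":0,"ay":0,"az":0}]'
python3 -c "
from m import *
tcp()"
python3 -m pendant '[{"jaw":0,"tx":-0.02,"ty":0.15,"tz":0,"ax":0,"ay":0,"az":0},{"jaw":0,"tx":-0.04,"ty":0.3,"tz":0,"ax":0,"ay":0,"az":0},{"jaw":0,"tx":-0.05,"ty":0.4,"tz":0,"ax":0,"ay":0,"az":0},{"jaw":0,"tx":-0.05,"ty":0.4,"tz":0,"ax":0,"ay":0,"az":0}]'
python3 -c "
from m import *
tcp()"
```

```text
clock: 15.92
position: [0.5464, -0.0218, 0.0163]
ee_rot: [-0.0, 0.657, 0.754, 0.0]
contact_force: [0.2, 0.8, 0.0]
width: 0.043
gripper_force: 0.0
tcp [ 0.5464 -0.0218  0.0163] u,v 172.4 -0.1 F d,n -0.7 0.3 w 0.04300371886705838 15.925
clock: 16.42
position: [0.5462, -0.0184, 0.0164]
ee_rot: [0.0, 0.657, 0.754, 0.0]
contact_force: [1.1, -0.8, -0.0]
width: 0.0427
gripper_force: 0.8
tcp [ 0.5462 -0.0184  0.0164] u,v 169.0 0.1 F d,n 1.0 1.0 w 0.04267272683824877 16.425
```

```bash
cat > ok.py <<'E'
from m import *
tcp(); f=manip.get_state()["contact_force"][:2]@d
sys.exit(1 if f>6 else 0)
E
python3 -m pendant '[{"jaw":0,"tx":-0.01,"ty":0.05,"tz":0,"ax":0,"ay":0,"az":0},{"jaw":0,"tx":-0.01,"ty":0.1,"tz":0,"ax":0,"ay":0,"az":0}]' >/dev/null; python3 ok.py || exit
python3 -m pendant '[{"jaw":0,"tx":-0.01,"ty":0.05,"tz":0,"ax":0,"ay":0,"az":0},{"jaw":0,"tx":-0.02,"ty":0.1,"tz":0,"ax":0,"ay":0,"az":0}]' >/dev/null; python3 ok.py || exit
python3 -m pendant '[{"jaw":0,"tx":-0.01,"ty":0.05,"tz":0,"ax":0,"ay":0,"az":0},{"jaw":0,"tx":-0.01,"ty":0.1,"tz":0,"ax":0,"ay":0,"az":0}]' >/dev/null; python3 ok.py || exit
python3 -m pendant '[{"jaw":0,"tx":-0.01,"ty":0.05,"tz":0,"ax":0,"ay":0,"az":0},{"jaw":0,"tx":-0.02,"ty":0.1,"tz":0,"ax":0,"ay":0,"az":0}]' >/dev/null; python3 ok.py || exit
python3 -m pendant '[{"jaw":0,"tx":-0.01,"ty":0.05,"tz":0,"ax":0,"ay":0,"az":0},{"jaw":0,"tx":-0.01,"ty":0.1,"tz":0,"ax":0,"ay":0,"az":0}]' >/dev/null; python3 ok.py || exit
python3 -m pendant '[{"jaw":0,"tx":-0.01,"ty":0.05,"tz":0,"ax":0,"ay":0,"az":0},{"jaw":0,"tx":-0.02,"ty":0.1,"tz":0,"ax":0,"ay":0,"az":0}]' >/dev/null; python3 ok.py || exit
python3 -m pendant '[{"jaw":0,"tx":-0.01,"ty":0.05,"tz":0,"ax":0,"ay":0,"az":0},{"jaw":0,"tx":-0.01,"ty":0.1,"tz":0,"ax":0,"ay":0,"az":0}]' >/dev/null; python3 ok.py || exit
python3 -m pendant '[{"jaw":0,"tx":-0.01,"ty":0.05,"tz":0,"ax":0,"ay":0,"az":0},{"jaw":0,"tx":-0.02,"ty":0.1,"tz":0,"ax":0,"ay":0,"az":0}]' >/dev/null; python3 ok.py || exit
```

```text
tcp [ 0.5461 -0.0174  0.0163] u,v 168.0 0.1 F d,n 1.6 -0.2 w 0.042852802922489414 16.675
tcp [ 0.5459 -0.0164  0.0164] u,v 167.0 0.1 F d,n 2.5 -0.7 w 0.042586829882506776 16.925
tcp [ 0.5458 -0.0154  0.0163] u,v 166.0 0.1 F d,n 3.0 -0.4 w 0.042788202153465835 17.175
tcp [ 0.5455 -0.0144  0.0163] u,v 164.9 0.0 F d,n 1.7 -1.0 w 0.04262250482386302 17.425
tcp [ 0.5454 -0.0134  0.0164] u,v 163.9 0.0 F d,n 2.6 -0.2 w 0.04286024325987964 17.675
tcp [ 0.5452 -0.0124  0.0163] u,v 162.9 -0.0 F d,n 2.9 0.1 w 0.04277534050772471 17.925
tcp [ 0.5451 -0.0114  0.0163] u,v 161.9 -0.0 F d,n 1.8 -0.4 w 0.043188294817670086 18.175
tcp [ 0.5449 -0.0104  0.0164] u,v 160.9 -0.0 F d,n 1.1 -1.3 w 0.04249054449964979 18.425
```

```bash

python3 -m pendant '[{"jaw":0,"tx":-0.01,"ty":0.05,"tz":0,"ax":0,"ay":0,"az":0},{"jaw":0,"tx":-0.01,"ty":0.1,"tz":0,"ax":0,"ay":0,"az":0}]' >/dev/null; python3 ok.py || exit
python3 -m pendant '[{"jaw":0,"tx":-0.01,"ty":0.05,"tz":0,"ax":0,"ay":0,"az":0},{"jaw":0,"tx":-0.02,"ty":0.1,"tz":0,"ax":0,"ay":0,"az":0}]' >/dev/null; python3 ok.py || exit
python3 -m pendant '[{"jaw":0,"tx":-0.01,"ty":0.05,"tz":0,"ax":0,"ay":0,"az":0},{"jaw":0,"tx":-0.01,"ty":0.1,"tz":0,"ax":0,"ay":0,"az":0}]' >/dev/null; python3 ok.py || exit
python3 -m pendant '[{"jaw":0,"tx":-0.01,"ty":0.05,"tz":0,"ax":0,"ay":0,"az":0},{"jaw":0,"tx":-0.01,"ty":0.1,"tz":0,"ax":0,"ay":0,"az":0}]' >/dev/null; python3 ok.py || exit
python3 -m pendant '[{"jaw":0,"tx":-0.01,"ty":0.05,"tz":0,"ax":0,"ay":0,"az":0},{"jaw":0,"tx":-0.01,"ty":0.1,"tz":0,"ax":0,"ay":0,"az":0}]' >/dev/null; python3 ok.py || exit
python3 -m pendant '[{"jaw":0,"tx":-0.01,"ty":0.05,"tz":0,"ax":0,"ay":0,"az":0},{"jaw":0,"tx":-0.02,"ty":0.1,"tz":0,"ax":0,"ay":0,"az":0}]' >/dev/null; python3 ok.py || exit
python3 -m pendant '[{"jaw":0,"tx":-0.01,"ty":0.05,"tz":0,"ax":0,"ay":0,"az":0},{"jaw":0,"tx":-0.01,"ty":0.1,"tz":0,"ax":0,"ay":0,"az":0}]' >/dev/null; python3 ok.py || exit
python3 -m pendant '[{"jaw":0,"tx":-0.01,"ty":0.05,"tz":0,"ax":0,"ay":0,"az":0},{"jaw":0,"tx":-0.02,"ty":0.1,"tz":0,"ax":0,"ay":0,"az":0}]' >/dev/null; python3 ok.py || exit
python3 -m pendant '[{"jaw":0,"tx":-0.01,"ty":0.05,"tz":0,"ax":0,"ay":0,"az":0},{"jaw":0,"tx":-0.01,"ty":0.1,"tz":0,"ax":0,"ay":0,"az":0}]' >/dev/null; python3 ok.py || exit
python3 -m pendant '[{"jaw":0,"tx":-0.01,"ty":0.05,"tz":0,"ax":0,"ay":0,"az":0},{"jaw":0,"tx":-0.01,"ty":0.1,"tz":0,"ax":0,"ay":0,"az":0}]' >/dev/null; python3 ok.py || exit
python3 -m pendant '[{"jaw":0,"tx":-0.01,"ty":0.05,"tz":0,"ax":0,"ay":0,"az":0},{"jaw":0,"tx":-0.02,"ty":0.1,"tz":0,"ax":0,"ay":0,"az":0}]' >/dev/null; python3 ok.py || exit
python3 -m pendant '[{"jaw":0,"tx":-0.01,"ty":0.05,"tz":0,"ax":0,"ay":0,"az":0},{"jaw":0,"tx":-0.01,"ty":0.1,"tz":0,"ax":0,"ay":0,"az":0}]' >/dev/null; python3 ok.py || exit
```

```text
tcp [ 0.5448 -0.0094  0.0163] u,v 159.9 -0.1 F d,n 2.3 -0.6 w 0.042656352778561855 18.675
tcp [ 0.5446 -0.0084  0.0163] u,v 158.9 -0.1 F d,n 1.6 0.3 w 0.04289602338296334 18.925
tcp [ 0.5445 -0.0074  0.0163] u,v 157.8 -0.1 F d,n 2.1 -0.3 w 0.04269225777362156 19.175
tcp [ 0.5444 -0.0064  0.0163] u,v 156.9 -0.0 F d,n 2.3 -0.4 w 0.04277998706276617 19.425
tcp [ 0.5444 -0.0059  0.0163] u,v 156.3 0.0 F d,n 3.7 0.0 w 0.0427043444423135 19.675
tcp [ 0.5444 -0.0057  0.0164] u,v 156.2 0.1 F d,n 7.3 -0.4 w 0.0426128691876122 19.925
```

```bash

python3 -m pendant '[{"jaw":0,"tx":0,"ty":0.05,"tz":0,"ax":0,"ay":0,"az":0},{"jaw":0,"tx":0,"ty":0.1,"tz":0,"ax":0,"ay":0,"az":0},{"jaw":0,"tx":0,"ty":0.1,"tz":0,"ax":0,"ay":0,"az":0},{"jaw":0,"tx":0,"ty":0.1,"tz":0,"ax":0,"ay":0,"az":0}]' >/dev/null; python3 ok.py
python3 -c "
from m import *
im=manip.get_image('wrist');cv2.imwrite('pics/w6.png',im['pixels'])"
```

```text
tcp [ 0.5448 -0.0056  0.0164] u,v 156.1 0.5 F d,n 9.1 -1.5 w 0.04251817797374399 20.425
```

View pics/w6.png

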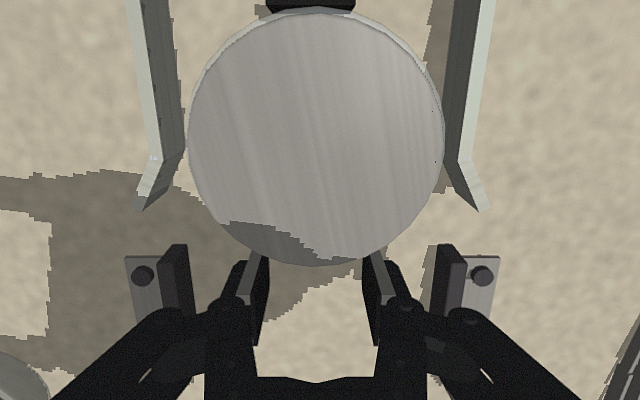

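The dish sits centred between the bay walls (columns 160 and 460) and against the black stop at (310,8), pressed with 9 N. Backing straight out and up.

```bash

python3 -m pendant '[{"jaw":0,"tx":0.03,"ty":-0.2,"tz":0,"ax":0,"ay":0,"az":0},{"jaw":0,"tx":0.1,"ty":-0.8,"tz":0,"ax":0,"ay":0,"az":0},{"jaw":0,"tx":0.3,"ty":-2.2,"tz":0,"ax":0,"ay":0,"az":0},{"jaw":0,"tx":0.6,"ty":-4.4,"tz":0,"ax":0,"ay":0,"az":0},{"jaw":0,"tx":0.8,"ty":-6,"tz":2,"ax":0,"ay":0,"az":0},{"jaw":0,"tx":0.8,"ty":-6,"tz":7,"ax":0,"ay":0,"az":0},{"jaw":0,"tx":0.8,"ty":-6,"tz":13,"ax":0,"ay":0,"az":0},{"jaw":0,"tx":0.8,"ty":-6,"tz":18,"ax":0,"ay":0,"az":0},{"jaw":0,"tx":0.8,"ty":-6,"tz":18,"ax":0,"ay":0,"az":0}]'
python3 m.py .5367 .05
python3 - <<'E'
from m import *
im=manip.get_image("wrist");cv2.imwrite("pics/w7.png",im["pixels"])
for k in("side","scene","wrist"):
    P,_=cloud(manip.get_image(k))
    q=P[(abs(P[:,0]-.523)<.05)&(abs(P[:,1]-.148)<.05)&(P[:,2]>.07)&(P[:,2]<.08)]
    if len(q)>20: print(k,cv2.minAreaRect((q[:,:2]*1000).astype(np.float32)))
E
```

```text
clock: 21.6
position: [0.5549, -0.0644, 0.2011]
ee_rot: [0.004, 0.657, 0.753, 0.003]
contact_force: [0.2, -0.1, 0.9]
width: 0.0429
gripper_force: 0.0
wrist 8893 [0.5492 0.0477] 58.2 u,v mm 103.9 12.1
side 661 [0.5338 0.0576] 67.8 u,v mm 92.0 -1.8
scene 552 [0.5386 0.0521] 71.9 u,v mm 98.1 2.2
tcp [ 0.5512 -0.0634  0.1952] u,v 214.3 -1.1 F d,n 0.6 0.8 w 0.04280501857857743 21.75
side ((523.3419189453125, 146.2962188720703), (15.263124465942383, 73.252197265625), 7.470532417297363)
scene ((523.3692016601562, 147.7150115966797), (18.6691837310791, 71.9000244140625), 8.549079895019531)
```

View pics/w7.png

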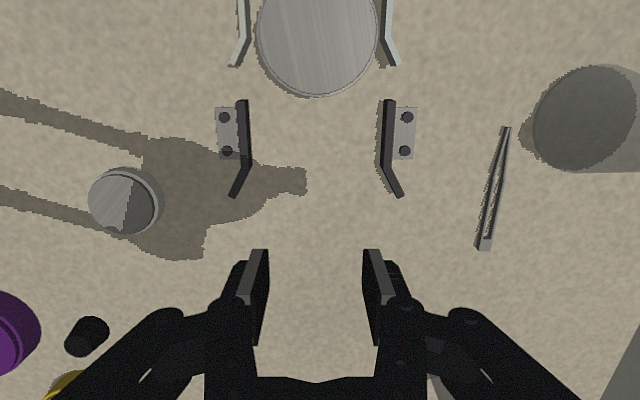

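The dish is in the bay at (316,40), centred on the lane. The carousel is in its stop (handle angle about 8°, as before) and the tool is clear.

```bash
python3 -c "
from rig import manip
print(manip.sign_off())"
```

```text
the job is handed in; nothing more can be done
None
```

The job is handed in: the carousel is in its click stop facing the lane and the dish is seated against the back stop, pressed at about 9 N and let go, after about 22 s. I did not re-measure the bystanders at the end, but none was on the arm's path or looked moved in the last picture.

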